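# Load the UV decontamination drawer after a gel run

## Task

Pull the blue-fronted drawer of the UV decontamination unit out by its handle, lay every piece of the gel kit that is on the bench (green comb, red tube rack, orange scraper, aluminium block, blue slide mailer; not all are out each time) inside it, and push the drawer fully home. Only then press the sprung amber cover on top of the unit down until its catch clicks and holds it flat. Leave the yellow tip box and the other bench things where they stand.

Things in the scene. Friction and masses are not known exactly. Their poses are not given: they have to be found in the camera images.
- uv: UV decontamination unit, fixed to the bench: white shell 260 deep (x) x 370 wide (y) x 85 high, one drawer in its front (-x) face, amber cover on top. Origin: centre of its underside; x points from its front to its back, y to its left seen from the front, z up. Front face of the shell at x = -130; roof 8 thick with its underside 77 above the bench.
- drawer (a joint): Pull-out of the drawer in m along the unit's -x: 0 fully shut, 0.14 fully out; starts only a little ajar. Inside, the drawer is 324 wide (y) and, fully out, 140 of its floor (along x) lies uncovered between its front panel and the shell. Floor 20 above the bench; side walls 8 thick, tops 55 above the bench, inner faces at y = +-162; blue front panel 12 thick, top 74 above the bench.
- drawer_handle (a point): Centre of the drawer's bar handle: steel bar 10 thick and 120 long along y, 62 above the bench, its axis 45 in front of the blue panel with posts at both ends. Moves with the drawer; axes as the unit's.
- drawer_in (a point): On the drawer's floor, 20 above the bench: centre of the part that is uncovered when the drawer is fully out (70 behind the panel's inner face, mid-width). Moves with the drawer; axes as the unit's (x towards the unit's back).
- cover (a joint): Angle in rad of the amber cover: 0 flat and caught, starts about 0.35 with the front edge raised; a spring pushes it up unless the catch holds. The catch gives about 5 mm (0.045 rad) above flat and needs some 5 to 10 N at the front edge. Flat panel 120 long (x) x 240 wide (y) x 10, hinged along its far (+x) edge 50 behind the unit's centre and 100 above the bench.
- cover_press (a point): On the cover's top face, mid-width, 20 back from its front edge and 100 from the hinge axis: where to press down. When the cover is flat it is 105 above the bench. Moves with the cover.
- comb: Green gel comb lying flat: plate 110 x 40 x 5 with teeth, and on its middle an upright grip rib 70 long (x), 12 thick (y), up to 28 high. Origin: centre of its underside; x along its length, y across, z up.
- rack: Red strip-tube rack, 112 x 38 x 30, with two rows of holes. Origin: centre of its underside; x along its length, y across, z up.
- scraper: Gel scraper 112 long, 22 high: orange handle 70 long (x), 22 wide, 22 high centred at x = -21; steel blade 40 wide, 3 thick at the +x end. Origin: centre of its underside; x along its length, y across, z up.
- block: Aluminium cooling block, 100 x 36 x 34, with four dark wells on top, about 0.3 kg. Origin: centre of its underside; x along its length, y across, z up.
- mailer: Blue slide mailer with a white cap end, 90 x 34 x 30. Origin: centre of its underside; x along its length, y across, z up.
- tipbox: Clear tip box with a yellow lid, 84 x 64 x 50, full: not to be moved. Origin: centre of its underside; x along its length, y across, z up.
- beaker: Glass beaker, 72 across, 90 high, bystander. Origin: centre of its underside.
- bottle: Glass bottle with orange cap, 70 across, 170 high, bystander. Origin: centre of its underside.

How it is judged:
By the outcome, as a careful person would: the job done as asked, in the order asked, and still so for the second after the job is handed in, with the robot touching nothing.
Of comb, rack, scraper, block, mailer only 3 to 4 are there at a start; the rules pass over those that are not, and their reading is None.
At some moment in a run one of comb, rack, scraper, block, mailer may be knocked a few centimetres aside while the robot is not near it.
Once in a run the grip may slacken for a moment while it holds something.
It also fails if it takes over 192 s, if anything falls off the work surface, if the arm or the gripper's body presses on something with over 40 N, if the wrist force passes 120 N, or if a joint passes its speed limit or range.

## Robot

A 6-joint arm with a two-finger parallel gripper is mounted at the origin on the work surface. World frame = base frame: x ahead of the robot, y to its left, z up, the work surface at z = 0. Lengths are in mm, angles in rad, forces in N, time in s.
With the tool pointing down it reaches from about 400 to 825 mm from the base axis. Payload 7 kg.
Tool frame: the origin (TCP) lies between the finger pads; the fingertips stand 19 mm ahead of it and the grasp point (between the pads) is the TCP; z points along the fingers, y is the line along which they close (so a half turn about z gives the same grasp; the last joint's range is limited). The gripper opens to 88 mm and grips with 3 to 60 N. Pads are 19 mm wide; open, the fingers measure 130 mm over their backs; the gripper's body (78 mm by 193 mm) begins 47 mm behind the grasp point.
Start: joints at [1.512, 0.359, 0.012, 0, -1.224, -0.288], TCP at [229.433, 634.788, 245.561] pointing down, gripper open.
Joint ranges: [-3.07, 3.07], [-1.43, 2.12], [-1.02, 1.25], [-3.03, 1.67], [-3.05, -0], [-3.03, 3.03]. Speed limits (rad/s): [2.39, 2.39, 3.01, 3.14, 3.14, 3.14].

## Interface

Orientations are given as a unit quaternion [w, x, y, z].
In Python, from plant import arm gives the robot as it stands.
- The arm moves only by the tool jog_arm, never from a script. Its argument "targets" is a list of rows, each a list of 5 numbers: the shift along the world's x, y, z scaled (see below), then the turn about the world's z scaled (see below), then the closure, from -1 (fully open) to 1 (shut). A call has 1 to 5 rows; each row shifts and turns the commanded pose from where the row before left it; what a row does not reach is not made up. The controller multiplies each number of a shift by 2 cm and each number of a turn by 5 degrees. A row lasts 1/8 s, in which the tool goes at most 62.5 mm and 10.7 degrees, less where a joint would pass 70% of its speed; a pose out of reach is approached as far as the arm can. A call with a number of a shift or a turn outside -1 to 1 is refused whole. A call with a gripper value outside its range is refused whole. The fingers move at their own pace and stop on an object; the grip force is fixed at half the most. Time passes only in rows, so rows that do not move let the fingers close. It gives the time, the measured TCP pose, the force, the opening and the grip force at its end, in the units of the state.
- arm.sense(): the state, without advancing time (a new reading comes with each control period).
- arm.snapshot(name): name is "scene" or "top" or "wrist"; returns a dict with "color" (400x640x3 uint8, red, green, blue), "range_z" (400x640 float32, mm along the optical axis (not along the pixel's ray), 0 where there is no reading), "fx", "fy", "cx", "cy" (pixels), "eye" and "rotation" of the camera in the world. Camera axes: x right, y down, z forward; pixel columns grow to the right and rows downward; lengths in mm; the calibration is good to about 2 mm. A picture is of the moment at which its call begins.
- arm.sign_off(): hands the job in; it is judged then, once.
Trained networks look in the newest picture that a camera, given by its name, has taken for a name from the list of things; names that differ only in an ending like _2 or _b are one class to them, and where a whole thing is asked for, a point or a joint stands for the part that bears it (a point fixed in the world has none). Each returns a list of dicts, best first, with "score" (0 to 1); they miss things now and then, are a little off and sometimes report something else, mostly with a low value. They report only what shows in the picture. A call takes as long as a camera call.
- arm.find_in(camera, query): "centre" ([x, y, z] in mm, in world coordinates, good to about 4 mm: the middle of the surface that is visible of it).
The state is a dict: "clock": time; "q": joint angles; "dq": joint speeds; "effort": joint torques, N m; "ee_pos": TCP position; "orientation": TCP orientation; "contact_force": force on the tool from outside, world axes, zero at the start; "moment": the same for the moment, N m; "finger_gap": opening from 0.0 (shut) to 1.0 (fully open); "grip_force": force on a finger pad.
Only numpy, scipy, OpenCV 4.12 (cv2) and the standard library are available. Lean on these libraries where they do the work, as an engineer would, in place of code of your own. Each camera call takes 0.05 s, during which the arm holds its last target. There are 200 camera calls.

## Working session

There is one attempt and no reset: what is moved stays moved. The work goes in short steps, Python scripts to look and compute and a tool call to move; the robot and the scene stay as the last step left them, time stands still between calls to the robot, and variables do not carry over. Pictures are saved under pics/ and viewed, at most 14 in all, crops included, and the job is handed in when it is done.

Besides the shell and the picture viewer there is one more tool, called after "Emit:" as name(argument=value, ...) on one line, values as JSON. jog_arm: Moves the arm, as the interface text tells. Shifts and turns lie within -1 to 1; 1 stands for 2 cm of shift or 5 degrees of turn. Its arguments: {"type":"object","properties":{"targets":{"type":"array","items":{"type":"array","items":{"type":"number","minimum":-1,"maximum":1}}}},"required":["targets"]}

```bash
ls; mkdir -p pics; cat > h.py <<'E'
from plant import arm
import numpy as np, cv2
def save(s,n): cv2.imwrite(f'pics/{n}.png',s['color'][:,:,::-1])
def pts(s):
    z=s['range_z']; v,u=np.mgrid[0:400,0:640]
    c=np.dstack([(u-s['cx'])/s['fx']*z,(v-s['cy'])/s['fy']*z,z])
    P=c@np.array(s['rotation']).T+np.array(s['eye']); P[z==0]=np.nan
    return P
E
python3 - <<'E'
from h import *
for c in ['top','scene']:
    s=arm.snapshot(c); save(s,c+'0'); print(c,s['eye'],s['fx'])
    for q in ['uv','drawer_handle','drawer','cover','comb','rack','scraper','block','mailer','tipbox','beaker','bottle']:
        print(q,[(np.round(d['centre']).tolist(),round(d['score'],2)) for d in arm.find_in(c,q)[:2]])
print(arm.sense())
E
```

```text
pics
top [ 530.01370066  -16.2471024  1038.79821196] 379.0181525022188
uv [([654.0, -304.0, 86.0], 0.59)]
drawer_handle [([582.0, -210.0, 23.0], 0.61)]
drawer [([586.0, -208.0, 20.0], 0.8), ([457.0, 109.0, 32.0], 0.7)]
cover [([676.0, -325.0, 124.0], 0.96)]
comb [([602.0, 360.0, 6.0], 0.55), ([771.0, 191.0, 41.0], 0.4)]
rack [([454.0, 108.0, 31.0], 0.7)]
scraper [([455.0, 248.0, 10.0], 0.73), ([602.0, 362.0, 6.0], 0.41)]
block []
mailer []
tipbox [([582.0, 100.0, 48.0], 0.94)]
beaker [([770.0, 187.0, 46.0], 0.57), ([582.0, -207.0, 24.0], 0.56)]
bottle [([779.0, 33.0, 118.0], 0.74)]
scene [900.2662817  527.41259278 843.34754361] 362.02010464831613
uv [([696.0, -266.0, 87.0], 0.58)]
drawer_handle [([603.0, -201.0, 30.0], 0.86)]
drawer [([600.0, -197.0, 30.0], 0.88)]
cover [([691.0, -315.0, 124.0], 0.93)]
comb [([607.0, 363.0, 9.0], 0.89)]
rack [([459.0, 117.0, 29.0], 0.67), ([588.0, 109.0, 52.0], 0.31)]
scraper [([453.0, 251.0, 7.0], 0.7)]
block [([601.0, -198.0, 30.0], 0.73)]
mailer [([611.0, 252.0, 26.0], 0.95)]
tipbox [([587.0, 112.0, 49.0], 0.9), ([697.0, -265.0, 85.0], 0.41)]
beaker [([760.0, 164.0, 53.0], 0.64), ([688.0, -312.0, 126.0], 0.49)]
bottle [([799.0, 56.0, 107.0], 0.88), ([604.0, -201.0, 31.0], 0.41)]
{'clock': 1.3, 'q': array([ 1.51212399e+00,  3.58577165e-01,  1.18896880e-02,  1.73291429e-05,
       -1.22409905e+00, -2.88063408e-01]), 'dq': array([ 0.00039019,  0.00016437, -0.00026152,  0.00102505,  0.0007671 ,
        0.00221248]), 'effort': array([-5.38366476e-04, -5.82392085e+01,  2.93287754e+01,  7.00242117e+00,
        1.21328302e-02, -3.37002984e-05]), 'ee_pos': array([229.42376322, 634.78808031, 245.57465098]), 'orientation': array([-5.80181691e-06,  9.85009902e-01, -1.72497808e-01,  7.53456469e-06]), 'contact_force': array([ 0.07409726,  0.35784449, -0.28388968]), 'moment': array([-0.03078054,  0.00706006,  0.03050509]), 'grip_force': 0.0, 'finger_gap': 0.9973733075007724}
```

View pics/top0.png

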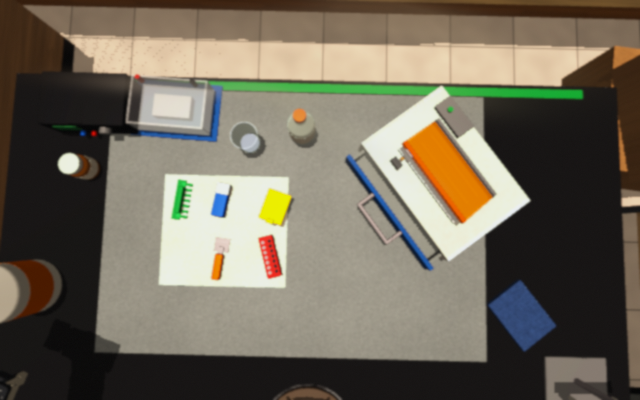

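View pics/scene0.png

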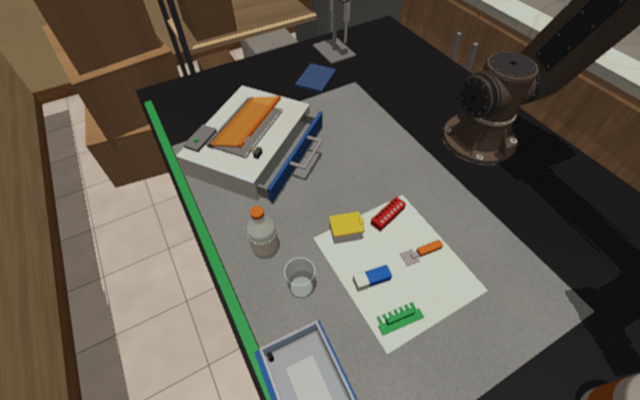

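The top view shows the mailer (220,200), comb (183,200), scraper (218,258), rack (270,257) and tip box (275,207). The unit is turned by about -54°, with its handle near (375,222). There is no block. Next I'll measure exact poses.

```bash
cat >> h.py <<'E'
HUE={'comb':(45,80),'rack':(0,6),'scraper':(7,17),'mailer':(100,125)}
def items(names=HUE,box=(380,720,40,450)):
    s=arm.snapshot('top'); P=pts(s); h=cv2.cvtColor(s['color'],cv2.COLOR_RGB2HSV); out={}
    for n in names:
        a,b=HUE[n]
        m=(h[...,0]>=a)&(h[...,0]<=b)&(h[...,1]>120)&(h[...,2]>50)
        if n=='rack': m|=(h[...,0]>=174)&(h[...,1]>120)&(h[...,2]>50)
        m&=(P[...,0]>box[0])&(P[...,0]<box[1])&(P[...,1]>box[2])&(P[...,1]<box[3])&(P[...,2]<70)
        k,l,st,_=cv2.connectedComponentsWithStats(m.astype(np.uint8))
        if k<2: print(n,None); continue
        m=l==1+st[1:,4].argmax(); Q=P[m]
        r=cv2.minAreaRect(Q[:,:2].astype(np.float32)); w,hh=r[1]
        ang=r[2] if w>=hh else r[2]+90
        out[n]=r; print(n,'c',np.round(r[0],1),'size',np.round(sorted(r[1]),1),'long ang',round((ang+90)%180-90,1),'z',np.round(np.percentile(Q[:,2],[5,50,95]),0),m.sum())
    return s,P,h
def tool():
    e=arm.sense(); q=e['orientation']; y=[2*(q[1]*q[2]-q[0]*q[3]),1-2*(q[1]**2+q[3]**2)]
    print('t',round(e['clock'],1),'tcp',np.round(e['ee_pos'],1),'close ang',round((np.degrees(np.arctan2(y[1],y[0]))+90)%180-90,1),'q',np.round(e['q'],2),'gap',round(e['finger_gap']*88,1),'grip',round(float(e['grip_force']),1),'F',np.round(e['contact_force'],1))
E
python3 - <<'E'
from h import *
s,P,h=items()
m=(h[...,1]<60)&(h[...,2]>120)&(abs(P[...,2]-85)<6)&(P[...,1]<-100)
m|=(P[...,2]>78)&(P[...,1]<-100)&(P[...,0]>450)&(P[...,2]<160)
k,l,st,_=cv2.connectedComponentsWithStats(m.astype(np.uint8)); m=l==1+st[1:,4].argmax()
print('shell',cv2.minAreaRect(P[m][:,:2].astype(np.float32)),np.median(P[m][:,2]))
b=(h[...,0]>100)&(h[...,0]<125)&(h[...,1]>120)&(P[...,1]<-20)&(P[...,1]>-330)&(P[...,0]>400)&(P[...,2]>60)&(P[...,2]<82)
print('panel',cv2.minAreaRect(P[b][:,:2].astype(np.float32)),np.median(P[b][:,2]),b.sum())
r=(P[...,2]>48)&(P[...,2]<72)&(h[...,1]<100)&(P[...,1]<-80)&(P[...,1]>-260)&(P[...,0]<640)&(P[...,0]>420)
k,l,st,_=cv2.connectedComponentsWithStats(r.astype(np.uint8));
for i in range(1,k):
  if st[i,4]>15: Q=P[l==i]; print('bar',cv2.minAreaRect(Q[:,:2].astype(np.float32)),np.median(Q[:,2]),st[i,4])
c=cv2.resize(s['color'][130:290,330:550],None,fx=3.6,fy=3.6)
cv2.imwrite('pics/u0.png',c[:,:,::-1]); tool()
E
```

```text
Traceback (most recent call last):
  File "h.py", line 11, in items
    s=arm.snapshot('top'); P=pts(s); h=cv2.cvtColor(s['color'],cv2.COLOR_RGB2HSV); out={}
                             ~~~^^^
  File "h.py", line 7, in pts
    P=c@np.array(s['rotation']).T+np.array(s['eye']); P[z==0]=np.nan
      ~^~~~~~~~~~~~~~~~~~~~~~~~~~
ValueError: matmul: Input operand 1 has a mismatch in its core dimension 0, with gufunc signature (n?,k),(k,m?)->(n?,m?) (size 4 is different from 3)
```

Rotation is a quaternion.

```bash
sed -i "s/np.array(s\['rotation'\]).T/Rotation.from_quat(np.array(s['rotation'])[[1,2,3,0]]).as_matrix().T/; s/^import numpy.*/&\nfrom scipy.spatial.transform import Rotation/" h.py
cat > u.py <<'E'
from h import *
s,P,h=items()
m=(P[...,2]>78)&(P[...,1]<-100)&(P[...,0]>450)&(P[...,2]<160)
k,l,st,_=cv2.connectedComponentsWithStats(m.astype(np.uint8)); m=l==1+st[1:,4].argmax()
print('shell',cv2.minAreaRect(P[m][:,:2].astype(np.float32)),np.median(P[m][:,2]))
b=(h[...,0]>100)&(h[...,0]<125)&(h[...,1]>120)&(P[...,1]<-20)&(P[...,1]>-330)&(P[...,0]>400)&(P[...,2]>60)&(P[...,2]<82)
print('panel',cv2.minAreaRect(P[b][:,:2].astype(np.float32)),np.median(P[b][:,2]),b.sum())
r=(P[...,2]>48)&(P[...,2]<72)&(h[...,1]<100)&(P[...,1]<-80)&(P[...,1]>-260)&(P[...,0]<640)&(P[...,0]>420)
k,l,st,_=cv2.connectedComponentsWithStats(r.astype(np.uint8));
for i in range(1,k):
  if st[i,4]>15: Q=P[l==i]; print('bar',cv2.minAreaRect(Q[:,:2].astype(np.float32)),np.median(Q[:,2]),st[i,4])
c=cv2.resize(s['color'][130:290,330:550],None,fx=3.6,fy=3.6)
cv2.imwrite('pics/u0.png',c[:,:,::-1]); tool()
E
python3 u.py
```

```text
comb c [601.1 360.8] size [ 38.6 104.9] long ang -7.2 z [ 3. 10. 30.] 356
rack c [455.  112.5] size [ 36.1 108.8] long ang 15.6 z [25. 30. 33.] 541
scraper c [424.5 252.4] size [19.9 68.2] long ang -7.3 z [10. 21. 25.] 221
mailer c [587.8 251.4] size [30.4 58. ] long ang -10.6 z [21. 30. 33.] 273
shell ((683.3524169921875, -333.23040771484375), (370.96868896484375, 261.9918212890625), 37.03712844848633) 86.6450815737494
panel ((577.1356201171875, -194.37692260742188), (354.33392333984375, 12.191105842590332), 36.9725456237793) 73.56014019119482 708
bar ((560.1729736328125, -169.11380004882812), (134.92137145996094, 50.5244255065918), 36.75627136230469) 66.15488607151048 326
t 1.4 tcp [229.4 634.8 245.6] close ang 70.1 q [ 1.51  0.36  0.01 -0.   -1.22 -0.29] gap 88.1 grip 0.0 F [-0.6  0.   0.7]
```

View pics/u0.png

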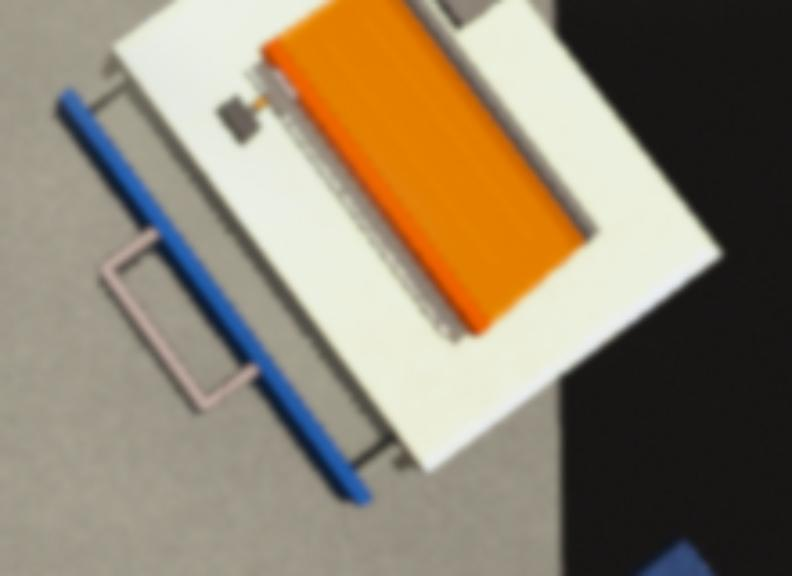

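Unit centre is (683,-333), with x axis at -53°. The drawer is out 39 mm and the handle is at (547.5,-153). Heading there.

Emit:
jog_arm(targets=[[0.4, -0.98, 0, -0.62, 0.25], [0.4, -0.98, 0, -0.62, 0.25], [0.4, -0.98, 0, -0.62, 0.25], [0.4, -0.98, 0, -0.62, 0.25], [0.4, -0.98, 0, -0.62, 0.25]])

```text
clock: 2.02
ee_pos: [269.8, 535.8, 245.6]
orientation: [-0.0, 0.952, -0.305, -0.0]
contact_force: [-0.6, -0.8, 0.5]
finger_gap: 0.492
grip_force: 0.0
```

Emit:
jog_arm(targets=[[0.4, -0.98, 0, -0.62, 0.25], [0.4, -0.98, 0, -0.62, 0.25], [0.4, -0.98, 0, -0.62, 0.25], [0.4, -0.98, 0, -0.62, 0.25], [0.4, -0.98, 0, -0.62, 0.25]])

```text
clock: 2.65
ee_pos: [310.0, 437.4, 245.6]
orientation: [-0.0, 0.902, -0.431, 0.0]
contact_force: [0.6, -0.3, 0.6]
finger_gap: 0.374
grip_force: 0.0
```

Emit:
jog_arm(targets=[[0.4, -0.98, 0, -0.62, 0.25], [0.4, -0.98, 0, -0.62, 0.25], [0.4, -0.98, 0, -0.62, 0.25], [0.4, -0.98, 0, -0.62, 0.25], [0.4, -0.98, 0, -0.62, 0.25]])

```text
clock: 3.28
ee_pos: [349.9, 339.5, 245.6]
orientation: [-0.0, 0.836, -0.549, -0.0]
contact_force: [0.0, 0.1, 0.0]
finger_gap: 0.376
grip_force: 0.0
```

Emit:
jog_arm(targets=[[0.4, -0.98, 0, -0.62, 0.25], [0.4, -0.98, 0, -0.62, 0.25], [0.4, -0.98, 0, -0.62, 0.25], [0.4, -0.98, 0, -0.62, 0.25], [0.4, -0.98, 0, -0.62, 0.25]])

```text
clock: 3.9
ee_pos: [389.9, 241.5, 245.6]
orientation: [-0.0, 0.754, -0.657, 0.0]
contact_force: [0.1, 0.0, 0.1]
finger_gap: 0.376
grip_force: 0.0
```

Emit:
jog_arm(targets=[[0.4, -0.98, 0, -0.62, 0.25], [0.4, -0.98, 0, -0.62, 0.25], [0.4, -0.98, 0, -0.62, 0.25], [0.4, -0.98, 0, -0.62, 0.25], [0.4, -0.98, 0, -0.62, 0.25]])

```text
clock: 4.53
ee_pos: [429.7, 143.4, 245.6]
orientation: [0.0, -0.659, 0.752, -0.0]
contact_force: [0.9, 0.0, 0.6]
finger_gap: 0.377
grip_force: 0.0
```

Emit:
jog_arm(targets=[[0.4, -0.98, 0, -0.62, 0.25], [0.4, -0.98, 0, -0.62, 0.25], [0.4, -0.98, 0, -0.62, 0.25], [0.4, -0.98, 0, -0.62, 0.25], [0.4, -0.98, 0, -0.62, 0.25]])

```text
clock: 5.15
ee_pos: [469.6, 45.4, 245.6]
orientation: [0.0, -0.551, 0.834, -0.0]
contact_force: [-0.3, -0.2, 0.2]
finger_gap: 0.38
grip_force: 0.0
```

Emit:
jog_arm(targets=[[0.4, -0.98, 0, -0.62, 0.25], [0.4, -0.98, 0, -0.62, 0.25], [0.4, -0.98, 0, -0.62, 0.25], [0.4, -0.98, 0, -0.62, 0.25], [0.4, -0.98, 0, -0.62, 0.25]])

```text
clock: 5.78
ee_pos: [509.4, -52.6, 245.5]
orientation: [-0.0, -0.434, 0.901, 0.0]
contact_force: [0.5, -0.1, -0.1]
finger_gap: 0.372
grip_force: 0.0
```

Emit:
jog_arm(targets=[[0.4, -0.98, 0, -0.62, 0.25], [0.4, -0.98, 0, -0.62, 0.25], [0.4, -0.98, 0, -0.62, 0.25], [0.4, -0.98, 0, -0.62, 0.25], [0, 0, 0, 0, 0.25]])

```text
clock: 6.4
ee_pos: [541.3, -131.2, 245.1]
orientation: [-0.0, -0.334, 0.943, 0.0]
contact_force: [0.5, 0.4, -0.4]
finger_gap: 0.373
grip_force: 0.0
```

```bash
python3 -c "
from h import *
tool()"
```

```text
t 6.4 tcp [ 541.3 -131.2  245.1] close ang -51.0 q [ 0.11  0.17 -0.25  0.   -1.15 -1.  ] gap 32.8 grip 0.0 F [ 0.5  0.4 -0.4]
```

Emit:
jog_arm(targets=[[0.31, -1.0, -0.5, -0.4, 0.25], [0, -0.08, -1, 0, 0.25], [0, 0, -1, 0, 0.25], [0, 0, -1, 0, 0.25], [0, 0, -1, 0, 0.25]])

```text
clock: 7.02
ee_pos: [547.2, -151.1, 155.0]
orientation: [0.0, -0.319, 0.948, 0.0]
contact_force: [0.0, -0.1, -0.3]
finger_gap: 0.376
grip_force: 0.0
```

Emit:
jog_arm(targets=[[0, 0, -1, 0, 0.25], [0, 0, -0.5, 0, 0.25], [0, 0, -0.5, 0, 0.25], [0, 0, -0.5, 0, 0.25], [0, 0, 0, 0, 0.25]])

```text
clock: 7.65
ee_pos: [547.3, -151.2, 105.0]
orientation: [-0.001, -0.319, 0.948, 0.0]
contact_force: [0.5, -0.0, -0.4]
finger_gap: 0.377
grip_force: 0.0
```

```bash
python3 -c "
from h import *
tool()
s=arm.snapshot('wrist'); save(s,'w1')"
```

```text
t 7.7 tcp [ 547.3 -151.2  105. ] close ang -52.8 q [ 0.07  0.32 -0.41 -0.   -0.85 -1.  ] gap 33.2 grip 0.0 F [ 0.5 -0.  -0.4]
```

View pics/w1.png

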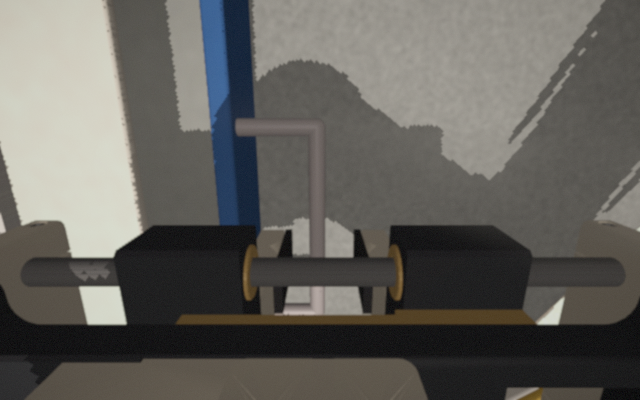

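The bar (col 318) lies between the fingers (cols 290 and 360). I'll go down and grip it.

Emit:
jog_arm(targets=[[0, 0, -0.7, 0, 0.25], [0, 0, -0.7, 0, 0.25], [0, 0, -0.7, 0, 0.25], [0, 0, 0, 0, 1], [0, 0, 0, 0, 1]])

```text
clock: 8.32
ee_pos: [547.8, -151.3, 63.5]
orientation: [-0.0, -0.319, 0.948, -0.0]
contact_force: [0.3, -0.3, -0.5]
finger_gap: 0.209
grip_force: 0.0
```

Emit:
jog_arm(targets=[[0, 0, 0, 0, 1], [-0.15, 0.2, 0, 0, 1], [-0.3, 0.4, 0, 0, 1], [-0.3, 0.4, 0, 0, 1], [-0.3, 0.4, 0, 0, 1]])

```text
clock: 8.95
ee_pos: [526.3, -122.6, 63.9]
orientation: [0.0, -0.319, 0.948, -0.0]
contact_force: [1.0, -1.7, 1.6]
finger_gap: 0.099
grip_force: 30.0
```

Emit:
jog_arm(targets=[[-0.3, 0.4, 0, 0, 1], [-0.3, 0.4, 0, 0, 1], [-0.3, 0.4, 0, 0, 1], [-0.3, 0.4, 0, 0, 1], [-0.3, 0.4, 0, 0, 1]])

```text
clock: 9.57
ee_pos: [496.3, -82.8, 63.8]
orientation: [0.0, -0.319, 0.948, -0.0]
contact_force: [0.5, -2.8, 5.3]
finger_gap: 0.102
grip_force: 30.0
```

Emit:
jog_arm(targets=[[-0.24, 0.32, 0, 0, 1], [-0.15, 0.2, 0, 0, 1], [-0.06, 0.08, 0, 0, 1], [0, 0, 0, 0, 1], [0, 0, 0, 0, 1]])

```text
clock: 10.2
ee_pos: [488.4, -72.0, 63.8]
orientation: [0.0, -0.319, 0.948, -0.001]
contact_force: [4.9, -10.8, 1.1]
finger_gap: 0.101
grip_force: 30.0
```

Emit:
jog_arm(targets=[[0, 0, 0, 0, 0.25], [0, 0, 0, 0, 0.25], [0, 0, 0, 0, 0.25], [0, 0, 0.6, 0, 0.25], [0, 0, 1, 0, 0.25]])

```text
clock: 10.82
ee_pos: [487.2, -71.2, 96.0]
orientation: [-0.001, -0.319, 0.948, 0.0]
contact_force: [0.7, -0.6, 0.3]
finger_gap: 0.369
grip_force: 0.0
```

Emit:
jog_arm(targets=[[0, 0.3, 1, -0.4, 0.25], [-0.16, 0.8, 1, -0.4, -0.36], [-0.16, 0.9, 0.4, -0.4, -0.36], [-0.16, 0.9, 0, -0.4, -0.36], [-0.16, 0.9, 0, -0.4, -0.36]])

```text
clock: 11.45
ee_pos: [474.8, 5.5, 144.6]
orientation: [0.001, -0.235, 0.972, 0.0]
contact_force: [-0.0, 0.1, -0.2]
finger_gap: 0.669
grip_force: 0.0
```

Emit:
jog_arm(targets=[[-0.16, 0.9, 0, -0.4, -0.36], [-0.16, 0.9, 0, -0.4, -0.36], [-0.16, 0.9, 0, -0.4, -0.36], [-0.16, 0.9, 0, -0.4, -0.36], [-0.16, 0.9, 0, -0.4, -0.36]])

```text
clock: 12.08
ee_pos: [458.7, 95.5, 144.4]
orientation: [0.0, -0.149, 0.989, 0.0]
contact_force: [0.0, -0.3, -0.4]
finger_gap: 0.679
grip_force: 0.0
```

```bash
python3 u.py
```

```text
comb c [601.  361.1] size [ 38.3 104.7] long ang -8.1 z [ 3. 10. 30.] 344
rack c [501.1 124.4] size [13.4 34.1] long ang -74.8 z [26. 30. 33.] 63
scraper None
mailer c [587.8 251.5] size [31.3 57.1] long ang -11.4 z [22. 30. 33.] 269
shell ((683.014892578125, -332.7998352050781), (370.81365966796875, 261.4101257324219), 36.995338439941406) 86.6547839238566
panel ((519.79150390625, -109.61354064941406), (304.4641418457031, 11.180541038513184), 37.000038146972656) 73.75177042920177 535
bar ((454.86895751953125, -109.64667510986328), (63.47001647949219, 40.531951904296875), 80.37580871582031) 66.39990169825114 140
t 12.1 tcp [458.8  96.8 144.5] close ang -72.9 q [ 0.63  0.11 -0.57 -0.   -0.89 -1.9 ] gap 60.1 grip 0.0 F [0.6 3.  1.4]
```

Emit:
jog_arm(targets=[[-0.19, 0.78, -0.5, -0.3, -0.36], [0, 0, -1, 0, -0.36], [0, 0, -1, 0, -0.36], [0, 0, -1, 0, -0.36], [0, 0, -1, 0, -0.36]])

```text
clock: 12.75
ee_pos: [455.3, 110.5, 53.7]
orientation: [0.0, -0.137, 0.991, 0.0]
contact_force: [-0.3, -0.1, 0.3]
finger_gap: 0.684
grip_force: 0.0
```

Emit:
jog_arm(targets=[[0, 0, -0.8, 0, -0.36], [0, 0, -0.7, 0, -0.36], [0, 0, 0, 0, 1], [0, 0, 0, 0, 1], [0, 0, 0, 0, 1]])

```text
clock: 13.38
ee_pos: [455.5, 110.7, 24.4]
orientation: [0.001, -0.137, 0.991, 0.0]
contact_force: [-1.1, 0.6, 2.3]
finger_gap: 0.435
grip_force: 30.0
```

Emit:
jog_arm(targets=[[0, 0, 0, 0, 1], [0, 0, 0.3, 0, 1], [0, 0, 1, 0, 1], [0, 0, 1, 0, 1], [0, 0, 1, 0, 1]])

```text
clock: 14.0
ee_pos: [454.8, 110.2, 90.4]
orientation: [-0.0, -0.137, 0.991, -0.0]
contact_force: [0.3, 0.4, -1.2]
finger_gap: 0.431
grip_force: 30.0
```

```bash
python3 -c "
from h import *
tool()"
```

```text
t 14.0 tcp [454.8 110.2  90.4] close ang -74.3 q [ 0.66  0.19 -0.64 -0.   -0.75 -1.96] gap 37.9 grip 30.0 F [ 0.3  0.4 -1.2]
```

Emit:
jog_arm(targets=[[0, -0.5, 1, -0.3, 1], [0.05, -0.98, 1, -0.78, 1], [0.05, -0.98, 0.5, -0.78, 1], [0.05, -0.98, 0, -0.78, 1], [0.05, -0.98, 0, -0.78, 1]])

```text
clock: 14.62
ee_pos: [458.8, 21.3, 140.0]
orientation: [0.0, 0.013, 1.0, 0.0]
contact_force: [1.1, -0.7, -1.2]
finger_gap: 0.428
grip_force: 30.0
```

Emit:
jog_arm(targets=[[0.05, -0.98, 0, -0.78, 1], [0.05, -0.98, 0, -0.78, 1], [0.05, -0.98, 0, -0.78, 1], [0.05, -0.98, 0, -0.78, 1], [0.05, -0.98, 0, -0.78, 1]])

```text
clock: 15.25
ee_pos: [463.7, -76.7, 139.8]
orientation: [-0.0, 0.182, 0.983, 0.0]
contact_force: [0.5, -0.0, -1.9]
finger_gap: 0.429
grip_force: 30.0
```

Emit:
jog_arm(targets=[[0.05, -0.98, 0, -0.78, 1], [0.05, -0.98, 0, -0.78, 1], [0.05, -0.98, 0, -0.78, 1], [0.05, -0.98, 0, -0.78, 1], [0.05, -0.98, 0, -0.78, 1]])

```text
clock: 15.88
ee_pos: [468.7, -174.6, 139.8]
orientation: [-0.0, 0.346, 0.938, 0.0]
contact_force: [0.6, 1.0, -1.7]
finger_gap: 0.429
grip_force: 30.0
```

Emit:
jog_arm(targets=[[0.05, -0.98, 0, -0.78, 1], [0.05, -0.98, 0, -0.78, 1], [0.05, -0.5, 0, -0.6, 1], [0, 0, 0, 0, 1], [0, 0, 0, 0, 1]])

```text
clock: 16.5
ee_pos: [471.9, -222.8, 139.6]
orientation: [-0.0, 0.431, 0.902, 0.0]
contact_force: [0.0, 0.4, -0.1]
finger_gap: 0.433
grip_force: 30.0
```

```bash
python3 -c "
from h import *
tool()
s=arm.snapshot('scene'); save(s,'s1')
"; python3 u.py
```

```text
t 16.5 tcp [ 471.9 -222.8  139.6] close ang 38.9 q [-0.06  0.21 -0.47 -0.   -0.9  -2.4 ] gap 38.1 grip 30.0 F [ 0.   0.4 -0.1]
comb c [601.  360.9] size [ 39.3 104.8] long ang -8.0 z [ 3.  9. 30.] 355
rack None
scraper c [413.7 293.4] size [19.9 68.3] long ang -20.2 z [11. 21. 25.] 200
mailer c [587.7 251.4] size [31.4 56.9] long ang -9.7 z [22. 30. 33.] 270
shell ((683.1276245117188, -333.16802978515625), (370.84600830078125, 261.705810546875), 36.960487365722656) 86.90643896343727
panel ((586.4781494140625, -59.384033203125), (136.97860717773438, 11.496678352355957), 36.91206741333008) 73.8140470852336 231
t 16.6 tcp [ 472.  -222.7  139.6] close ang 38.9 q [-0.06  0.21 -0.47 -0.   -0.9  -2.4 ] gap 38.0 grip 30.0 F [-0.6 -0.3 -1.5]
```

View pics/s1.png

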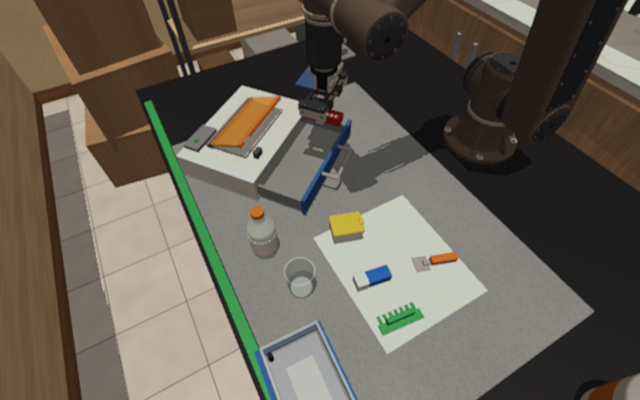

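Rack held over the drawer (330,118). The scraper has been knocked to (440,260) in this view; I have its new pose. Placing the rack in the right-hand slot.

Emit:
jog_arm(targets=[[-0.04, -1, 0, -0.38, 1], [0, 0, -0.8, 0, 1], [0, 0, -0.8, 0, 1], [0, 0, -0.8, 0, 1], [0, 0, -0.8, 0, 1]])

```text
clock: 17.23
ee_pos: [471.4, -242.7, 75.2]
orientation: [0.0, 0.446, 0.895, 0.0]
contact_force: [-1.0, -1.2, -1.6]
finger_gap: 0.435
grip_force: 30.0
```

Emit:
jog_arm(targets=[[0, 0, -0.8, 0, 1], [0, 0, -0.4, 0, 1], [0, 0, -0.25, 0, 1], [0, 0, 0, 0, 1], [0, 0, 0, 0, 1]])

```text
clock: 17.85
ee_pos: [471.6, -243.2, 47.0]
orientation: [0.0, 0.447, 0.895, 0.0]
contact_force: [0.6, -0.1, -0.7]
finger_gap: 0.432
grip_force: 30.0
```

```bash
python3 -c "
from h import *
tool()"
```

```text
t 17.9 tcp [ 471.6 -243.2   47. ] close ang 36.9 q [-0.11  0.34 -0.55  0.   -0.68 -2.39] gap 38.0 grip 30.0 F [ 0.6 -0.1 -0.7]
```

Emit:
jog_arm(targets=[[0, 0, -0.12, 0, 1], [0, 0, 0, 0, 0], [0, 0, 0, 0, 0], [0, 0, 0.5, 0, 0], [0, 0, 1, 0, 0]])

```text
clock: 18.48
ee_pos: [470.8, -243.2, 74.5]
orientation: [-0.001, 0.447, 0.895, -0.0]
contact_force: [1.1, 0.7, 1.2]
finger_gap: 0.502
grip_force: 0.0
```

Emit:
jog_arm(targets=[[0, 0, 1, 0, 0], [0, 0, 1, 0, 0], [0, 0.5, 1, 0.3, 0], [0.27, 0.98, 0.4, 0.34, -0.36], [0.27, 0.98, 0, 0.34, -0.36]])

```text
clock: 19.1
ee_pos: [482.7, -193.7, 143.9]
orientation: [0.001, 0.408, 0.913, 0.0]
contact_force: [-0.0, 0.2, -0.2]
finger_gap: 0.652
grip_force: 0.0
```

Emit:
jog_arm(targets=[[0.27, 0.98, 0, 0.34, -0.36], [0.27, 0.98, 0, 0.34, -0.36], [0.27, 0.98, 0, 0.34, -0.36], [0.27, 0.98, 0, 0.34, -0.36], [0.27, 0.98, 0, 0.34, -0.36]])

```text
clock: 19.73
ee_pos: [509.3, -95.4, 143.0]
orientation: [0.0, 0.339, 0.941, 0.0]
contact_force: [0.5, -0.6, 0.6]
finger_gap: 0.682
grip_force: 0.0
```

Emit:
jog_arm(targets=[[0.27, 0.98, 0, 0.34, -0.36], [0.27, 0.98, 0, 0.34, -0.36], [0.27, 0.98, 0, 0.34, -0.36], [0.27, 0.98, 0, 0.34, -0.36], [0.27, 0.98, 0, 0.34, -0.36]])

```text
clock: 20.35
ee_pos: [536.4, 3.3, 142.1]
orientation: [-0.0, 0.268, 0.964, -0.0]
contact_force: [0.0, -0.6, 0.4]
finger_gap: 0.682
grip_force: 0.0
```

Emit:
jog_arm(targets=[[0.27, 0.98, 0, 0.34, -0.36], [0.27, 0.98, 0, 0.34, -0.36], [0.27, 0.98, 0, 0.34, -0.36], [0.27, 0.98, 0, 0.34, -0.36], [0.27, 0.98, 0, 0.34, -0.36]])

```text
clock: 20.98
ee_pos: [563.4, 101.3, 142.1]
orientation: [-0.0, 0.196, 0.981, -0.0]
contact_force: [1.9, 0.1, 1.2]
finger_gap: 0.679
grip_force: 0.0
```

```bash
python3 - <<'E'
from h import *
tool(); items(); items(['rack'],(400,640,-330,-100))
E
```

```text
t 21.0 tcp [563.4 101.3 142.1] close ang 67.4 q [ 0.52  0.28 -0.36  0.   -0.93 -2.48] gap 59.7 grip 0.0 F [1.9 0.1 1.2]
comb c [630.7 357.8] size [35.8 45.3] long ang -8.7 z [ 3.  9. 31.] 125
rack None
scraper c [414.8 293.3] size [22.6 67.4] long ang -16.5 z [ 9. 21. 25.] 188
mailer None
rack c [ 470.3 -244. ] size [ 45.  118.1] long ang -53.3 z [41. 50. 53.] 630
```

Emit:
jog_arm(targets=[[0.25, 0.92, 0, 0.3, -0.36], [0.25, 0.92, 0, 0.3, -0.36], [0.25, 0.92, 0, 0.3, -0.36], [0.25, 0.92, 0, 0.3, -0.36], [0.25, 0.92, 0, 0.3, -0.36]])

```text
clock: 21.7
ee_pos: [588.3, 193.3, 142.1]
orientation: [-0.0, 0.131, 0.991, -0.0]
contact_force: [0.4, -0.4, -0.9]
finger_gap: 0.681
grip_force: 0.0
```

Emit:
jog_arm(targets=[[0.25, 0.92, 0, 0.3, -0.36], [0.25, 0.92, 0, 0.3, -0.36], [0.25, 0.92, -0.5, 0.3, -0.36], [0, 0, -1, 0, -0.36], [0, 0, -1, 0, -0.36]])

```text
clock: 22.32
ee_pos: [603.0, 248.0, 90.8]
orientation: [-0.0, 0.092, 0.996, -0.0]
contact_force: [-0.2, -0.1, 0.8]
finger_gap: 0.681
grip_force: 0.0
```

```bash
python3 -c "
from h import *
tool();s=arm.snapshot('wrist'); save(s,'w2');print(arm.find_in('wrist','mailer')[:1])"
```

```text
t 22.3 tcp [603.  248.   90.8] close ang 79.4 q [ 0.69  0.45 -0.23 -0.   -0.89 -2.44] gap 59.9 grip 0.0 F [-0.2 -0.1  0.8]
[{'centre': [593.4, 248.2, 28.2], 'score': 0.95}]
```

View pics/w2.png

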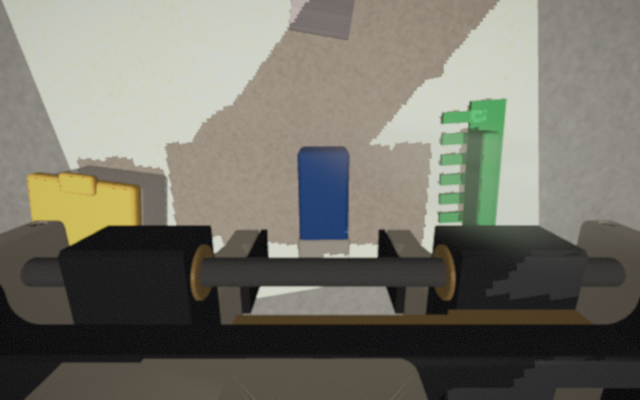

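Mailer (323,190) is centred between the fingers. Grasping it.

Emit:
jog_arm(targets=[[0, 0, -1, 0, -0.36], [0, 0, -1, 0, -0.36], [0, 0, -0.8, 0, -0.36], [0, 0, -0.5, 0, -0.36], [0, 0, 0, 0, 1]])

```text
clock: 23.05
ee_pos: [602.8, 247.0, 25.6]
orientation: [-0.0, 0.093, 0.996, -0.0]
contact_force: [0.4, -0.2, 1.3]
finger_gap: 0.616
grip_force: 0.0
```

Emit:
jog_arm(targets=[[0, 0, 0, 0, 1], [0, 0, 0, 0, 1], [0, 0, 0.3, 0, 1], [0, 0, 1, 0, 1], [0, 0, 1, 0, 1]])

```text
clock: 23.68
ee_pos: [603.0, 247.1, 73.2]
orientation: [0.0, 0.093, 0.996, -0.0]
contact_force: [0.6, -0.7, -0.4]
finger_gap: 0.383
grip_force: 30.0
```

```bash
python3 -c "
from h import *
tool()"
```

```text
t 23.7 tcp [603.  247.1  73.2] close ang 79.3 q [ 0.69  0.47 -0.24  0.   -0.86 -2.44] gap 33.7 grip 30.0 F [ 0.6 -0.7 -0.4]
```

Emit:
jog_arm(targets=[[0, 0, 1, 0, 1], [-0.16, -0.5, 1, -0.3, 1], [-0.16, -0.96, 1, -0.37, 1], [-0.16, -0.96, 0.5, -0.37, 1], [-0.16, -0.96, 0, -0.37, 1]])

```text
clock: 24.3
ee_pos: [590.2, 178.0, 143.1]
orientation: [0.001, 0.155, 0.988, 0.001]
contact_force: [0.8, 0.4, -0.8]
finger_gap: 0.386
grip_force: 30.0
```

Emit:
jog_arm(targets=[[-0.16, -0.96, 0, -0.37, 1], [-0.16, -0.96, 0, -0.37, 1], [-0.16, -0.96, 0, -0.37, 1], [-0.16, -0.96, 0, -0.37, 1], [-0.16, -0.96, 0, -0.37, 1]])

```text
clock: 24.92
ee_pos: [574.0, 82.3, 142.1]
orientation: [-0.0, 0.234, 0.972, -0.0]
contact_force: [0.0, 0.3, -0.8]
finger_gap: 0.385
grip_force: 30.0
```

Emit:
jog_arm(targets=[[-0.16, -0.96, 0, -0.37, 1], [-0.16, -0.96, 0, -0.37, 1], [-0.16, -0.96, 0, -0.37, 1], [-0.16, -0.96, 0, -0.37, 1], [-0.16, -0.96, 0, -0.37, 1]])

```text
clock: 25.55
ee_pos: [558.0, -13.7, 142.2]
orientation: [0.0, 0.312, 0.95, -0.0]
contact_force: [0.1, 0.5, -0.7]
finger_gap: 0.383
grip_force: 30.0
```

Emit:
jog_arm(targets=[[-0.16, -0.96, 0, -0.37, 1], [-0.16, -0.96, 0, -0.37, 1], [-0.16, -0.96, 0, -0.37, 1], [-0.16, -0.96, 0, -0.37, 1], [-0.16, -0.96, 0, -0.37, 1]])

```text
clock: 26.18
ee_pos: [542.0, -109.7, 142.2]
orientation: [0.0, 0.387, 0.922, -0.0]
contact_force: [-0.4, 0.2, -1.0]
finger_gap: 0.387
grip_force: 30.0
```

Emit:
jog_arm(targets=[[-0.16, -0.96, 0, -0.37, 1], [-0.16, -0.96, 0, -0.37, 1], [-0.16, -0.96, 0, -0.37, 1], [0, -0.5, 0, -0.37, 1], [0, 0, 0, 0, 1]])

```text
clock: 26.8
ee_pos: [532.6, -176.7, 142.1]
orientation: [-0.0, 0.446, 0.895, -0.0]
contact_force: [-0.1, 1.1, -1.0]
finger_gap: 0.384
grip_force: 30.0
```

```bash
python3 - <<'E'
from h import *
tool(); items(['comb','scraper']); items(['rack','mailer'],(400,640,-330,0))
E
```

```text
t 26.8 tcp [ 532.6 -176.7  142.1] close ang 37.0 q [ 0.03  0.26 -0.38  0.   -0.93 -2.52] gap 33.8 grip 30.0 F [-0.1  1.1 -1. ]
comb c [601.4 360.6] size [ 38.1 105.4] long ang -6.5 z [ 2.  9. 30.] 353
scraper c [413.9 293.4] size [19.7 67.3] long ang -20.5 z [11. 22. 25.] 198
rack c [ 434.8 -209.8] size [23.6 39.6] long ang -88.4 z [40. 49. 52.] 90
mailer c [ 403.2 -191. ] size [0.  2.1] long ang 41.0 z [61. 64. 66.] 2
```

Emit:
jog_arm(targets=[[-0.08, -1, 0, 0, 1], [0, -0.04, -0.8, 0, 1], [0, 0, -0.9, 0, 1], [0, 0, -0.9, 0, 1], [0, 0, -0.9, 0, 1]])

```text
clock: 27.52
ee_pos: [530.8, -195.9, 70.8]
orientation: [-0.0, 0.445, 0.896, -0.0]
contact_force: [-0.3, 0.3, -0.8]
finger_gap: 0.385
grip_force: 30.0
```

Emit:
jog_arm(targets=[[0, 0, -0.7, 0, 1], [0, 0, -0.4, 0, 1], [0, 0, -0.18, 0, 1], [0, 0, 0, 0, 1], [0, 0, 0, 0, 0]])

```text
clock: 28.15
ee_pos: [531.4, -196.8, 46.9]
orientation: [0.0, 0.445, 0.895, 0.0]
contact_force: [0.5, -0.3, 0.2]
finger_gap: 0.45
grip_force: 0.0
```

Emit:
jog_arm(targets=[[0, 0, 0, 0, 0], [0, 0, 0.3, 0, 0], [0, 0, 1, 0, 0], [0, 0, 1, 0, 0], [0, 0, 1, 0, 0]])

```text
clock: 28.78
ee_pos: [531.1, -196.8, 113.7]
orientation: [0.0, 0.445, 0.895, 0.0]
contact_force: [0.5, -0.7, 0.2]
finger_gap: 0.499
grip_force: 0.0
```

Emit:
jog_arm(targets=[[0, 0.3, 1, 0, 0], [0.12, 0.96, 0.5, 0.31, 0], [0.12, 0.96, 0, 0.31, -0.1], [0.12, 0.96, 0, 0.31, -0.1], [0.12, 0.96, 0, 0.31, -0.1]])

```text
clock: 29.4
ee_pos: [540.4, -112.4, 141.8]
orientation: [-0.001, 0.395, 0.919, -0.0]
contact_force: [0.1, 0.3, 0.3]
finger_gap: 0.549
grip_force: 0.0
```

Emit:
jog_arm(targets=[[0.12, 0.96, 0, 0.31, -0.1], [0.12, 0.96, 0, 0.31, -0.1], [0.12, 0.96, 0, 0.31, -0.1], [0.12, 0.96, 0, 0.31, -0.1], [0.12, 0.96, 0, 0.31, -0.1]])

```text
clock: 30.02
ee_pos: [552.8, -16.7, 142.6]
orientation: [0.0, 0.332, 0.943, 0.0]
contact_force: [-0.0, -0.3, -0.0]
finger_gap: 0.551
grip_force: 0.0
```

Emit:
jog_arm(targets=[[0.12, 0.96, 0, 0.31, -0.1], [0.12, 0.96, 0, 0.31, -0.1], [0.12, 0.96, 0, 0.31, -0.1], [0.12, 0.96, 0, 0.31, -0.1], [0.12, 0.96, 0, 0.31, -0.1]])

```text
clock: 30.65
ee_pos: [564.8, 79.3, 142.5]
orientation: [-0.0, 0.268, 0.963, -0.0]
contact_force: [-0.4, 0.0, -0.5]
finger_gap: 0.554
grip_force: 0.0
```

Emit:
jog_arm(targets=[[0.12, 0.96, 0, 0.31, -0.1], [0.12, 0.96, 0, 0.31, -0.1], [0.12, 0.96, 0, 0.31, -0.1], [0.12, 0.96, 0, 0.31, -0.1], [0.12, 0.96, 0, 0.31, -0.1]])

```text
clock: 31.28
ee_pos: [576.8, 175.3, 142.5]
orientation: [0.0, 0.202, 0.979, -0.0]
contact_force: [-0.5, -0.9, -0.2]
finger_gap: 0.548
grip_force: 0.0
```

```bash
python3 - <<'E'
from h import *
tool(); s,P,h=items(['comb','scraper'])
m=(h[...,0]>40)&(h[...,0]<85)&(h[...,1]>100)&(P[...,1]>300)&(P[...,1]<420)&(P[...,0]<700)&(P[...,2]>18)&(P[...,2]<45)
print('rib',cv2.minAreaRect(P[m][:,:2].astype(np.float32)),m.sum(),P[m].mean(0))
items(['rack','mailer'],(400,640,-330,-50))
E
```

```text
t 31.3 tcp [576.8 175.3 142.5] close ang 66.7 q [ 0.62  0.33 -0.29  0.   -0.96 -2.6 ] gap 48.2 grip 0.0 F [-0.5 -0.9 -0.2]
comb None
scraper c [413.6 294.4] size [21.8 69.3] long ang -19.8 z [11. 22. 25.] 243
rib ((0.0, 0.0), (0.0, 0.0), 0.0) 0 [nan nan nan]
rack c [ 471.3 -244.7] size [ 45.  119.1] long ang -53.1 z [40. 50. 53.] 649
mailer c [ 521.2 -180.4] size [33.3 60.2] long ang -53.7 z [47. 50. 53.] 298<stdin>:4: RuntimeWarning: Mean of empty slice.
  ret = um.true_divide(
```

Emit:
jog_arm(targets=[[0.12, 0.93, 0, 0.32, -0.1], [0.12, 0.93, 0, 0.32, -0.1], [0.12, 0.93, 0, 0.32, -0.1], [0.12, 0.93, 0, 0.32, -0.1], [0.12, 0.93, 0, 0.32, -0.1]])

```text
clock: 32.0
ee_pos: [588.7, 268.3, 142.5]
orientation: [-0.0, 0.133, 0.991, -0.0]
contact_force: [0.1, 0.2, 0.8]
finger_gap: 0.548
grip_force: 0.0
```

Emit:
jog_arm(targets=[[0.12, 0.93, 0, 0.32, -0.1], [0.12, 0.93, 0, 0.32, -0.1], [0.12, 0.93, 0, 0.32, -0.1], [0.12, 0.93, 0, 0.32, -0.1], [0.12, 0.93, 0, 0.32, -0.1]])

```text
clock: 32.62
ee_pos: [600.8, 361.2, 142.5]
orientation: [0.0, 0.064, 0.998, 0.0]
contact_force: [-0.1, 0.0, 0.4]
finger_gap: 0.551
grip_force: 0.0
```

Emit:
jog_arm(targets=[[0, 0, -0.5, 0, -0.1], [0, 0, -1, 0, -0.1], [0, 0, -0.5, 0, -0.1], [0, 0, 0, 0, -0.1]])

```text
clock: 33.12
ee_pos: [600.2, 359.3, 101.5]
orientation: [-0.001, 0.065, 0.998, -0.001]
contact_force: [-0.0, 0.1, 0.7]
finger_gap: 0.55
grip_force: 0.0
```

```bash
python3 - <<'E'
from h import *
tool(); s=arm.snapshot('wrist'); save(s,'w3'); P=pts(s); h=cv2.cvtColor(s['color'],cv2.COLOR_RGB2HSV)
m=(h[...,0]>40)&(h[...,0]<85)&(h[...,1]>100)
for lo in (-10,18):
  Q=P[m&(P[...,2]>lo)&(P[...,2]<45)]; r=cv2.minAreaRect(Q[:,:2].astype(np.float32)); print(lo,r,len(Q),np.round(Q.mean(0)))
E
```

```text
t 33.1 tcp [600.2 359.3 101.5] close ang 82.6 q [ 0.82  0.51 -0.1  -0.   -0.97 -2.52] gap 48.4 grip 0.0 F [-0.   0.1  0.7]
-10 ((599.5818481445312, 357.59814453125), (40.96919631958008, 90.96107482910156), 82.82952117919922) 3766 [602. 360.  14.]
18 ((599.365966796875, 359.1039733886719), (11.89938735961914, 68.829833984375), 82.92992401123047) 1493 [598. 360.  28.]
```

View pics/w3.png

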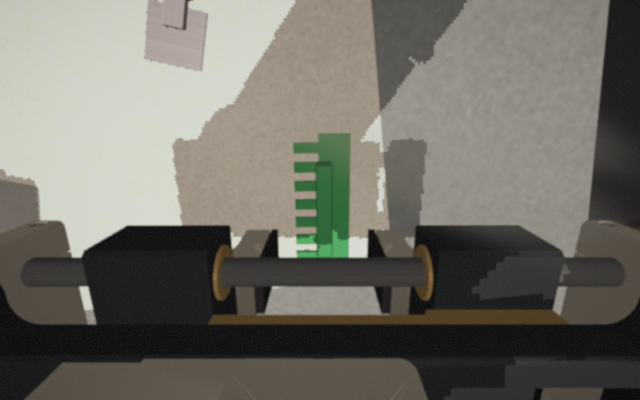

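The rib (325,210) is centred and aligned. Descending to z 27 and gripping.

Emit:
jog_arm(targets=[[0, 0, -1, 0, -0.1], [0, 0, -1, 0, -0.1], [0, 0, -1, 0, -0.1], [0, 0, -0.7, 0, -0.1], [0, 0, 0, 0, 1]])

```text
clock: 33.8
ee_pos: [600.0, 359.4, 26.9]
orientation: [-0.001, 0.065, 0.998, -0.001]
contact_force: [0.6, -1.2, 0.5]
finger_gap: 0.486
grip_force: 0.0
```

Emit:
jog_arm(targets=[[0, 0, 0, 0, 1], [0, 0, 0, 0, 1], [0, 0, 0, 0, 1], [0, 0, 0.4, 0, 1], [0, 0, 1, 0, 1]])

```text
clock: 34.42
ee_pos: [600.2, 359.5, 56.7]
orientation: [-0.001, 0.065, 0.998, -0.001]
contact_force: [0.1, 0.3, -0.4]
finger_gap: 0.137
grip_force: 30.0
```

```bash
python3 - <<'E'
from h import *
tool(); s=arm.snapshot('wrist'); P=pts(s); h=cv2.cvtColor(s['color'],cv2.COLOR_RGB2HSV)
m=(h[...,0]>40)&(h[...,0]<85)&(h[...,1]>100)
Q=P[m]; print(np.percentile(Q[:,2],[5,50,95]),len(Q))
E
```

```text
t 34.4 tcp [600.2 359.5  56.7] close ang 82.6 q [ 0.82  0.55 -0.14 -0.   -0.88 -2.52] gap 12.1 grip 30.0 F [ 0.1  0.3 -0.4]
[nan nan nan] 5662
```

Emit:
jog_arm(targets=[[0, 0, 1, 0, 1], [0, -0.5, 1, -0.3, 1], [0, -0.94, 1, -0.34, 1], [0, -0.94, 1, -0.34, 1], [0, -0.94, 0.3, -0.34, 1]])

```text
clock: 35.1
ee_pos: [601.2, 292.2, 144.8]
orientation: [0.001, 0.123, 0.992, 0.001]
contact_force: [0.8, 0.0, -1.3]
finger_gap: 0.138
grip_force: 30.0
```

Emit:
jog_arm(targets=[[0, -0.94, 0, -0.34, 1], [0, -0.94, 0, -0.34, 1], [0, -0.94, 0, -0.34, 1], [0, -0.94, 0, -0.34, 1], [0, -0.94, 0, -0.34, 1]])

```text
clock: 35.72
ee_pos: [600.6, 198.3, 142.3]
orientation: [-0.0, 0.196, 0.981, -0.0]
contact_force: [0.2, -0.2, 0.6]
finger_gap: 0.135
grip_force: 30.0
```

Emit:
jog_arm(targets=[[0, -0.94, 0, -0.34, 1], [0, -0.94, 0, -0.34, 1], [0, -0.94, 0, -0.34, 1], [0, -0.94, 0, -0.34, 1], [0, -0.94, 0, -0.34, 1]])

```text
clock: 36.35
ee_pos: [600.6, 104.3, 142.6]
orientation: [0.0, 0.268, 0.963, 0.0]
contact_force: [-0.9, 0.2, -0.1]
finger_gap: 0.138
grip_force: 30.0
```

Emit:
jog_arm(targets=[[0, -0.94, 0, -0.34, 1], [0, -0.94, 0, -0.34, 1], [0, -0.94, 0, -0.34, 1], [0, -0.94, 0, -0.34, 1], [0, -0.94, 0, -0.34, 1]])

```text
clock: 36.98
ee_pos: [600.6, 10.3, 142.6]
orientation: [0.0, 0.339, 0.941, 0.0]
contact_force: [0.2, -0.2, 0.2]
finger_gap: 0.132
grip_force: 30.0
```

Emit:
jog_arm(targets=[[0, -0.94, 0, -0.34, 1], [0, -0.94, 0, -0.34, 1], [0, -0.94, 0, -0.34, 1], [0, -0.94, 0, -0.34, 1], [0, -0.94, 0, -0.34, 1]])

```text
clock: 37.6
ee_pos: [600.6, -83.7, 142.5]
orientation: [-0.0, 0.408, 0.913, 0.0]
contact_force: [0.6, -0.7, 0.4]
finger_gap: 0.134
grip_force: 30.0
```

Emit:
jog_arm(targets=[[-0.1, -0.94, 0, -0.34, 1], [-0.1, -0.94, 0, -0.34, 1], [-0.1, -0.94, 0, -0.34, 1], [0, 0, 0, 0, 1], [0, 0, 0, 0, 1]])

```text
clock: 38.22
ee_pos: [594.6, -139.0, 142.5]
orientation: [-0.0, 0.447, 0.894, 0.0]
contact_force: [0.0, 0.0, -0.0]
finger_gap: 0.134
grip_force: 30.0
```

```bash
python3 - <<'E'
from h import *
tool(); s=arm.snapshot('wrist'); save(s,'w4'); P=pts(s); h=cv2.cvtColor(s['color'],cv2.COLOR_RGB2HSV)
m=(h[...,0]>40)&(h[...,0]<85)&(h[...,1]>100)&(P[...,2]>50)
Q=P[m]; print(np.percentile(Q[:,2],[5,50,95]),len(Q),cv2.minAreaRect(Q[:,:2].astype(np.float32)))
items(['scraper'])
E
```

```text
t 38.2 tcp [ 594.6 -139.   142.5] close ang 36.9 q [ 0.09  0.34 -0.27 -0.   -0.96 -2.59] gap 11.8 grip 30.0 F [ 0.  0. -0.]
[117.24419439 118.74126542 141.73024674] 6341 ((600.9443359375, -130.95254516601562), (66.24834442138672, 103.3016586303711), 36.873374938964844)
scraper c [414.1 293.4] size [20.1 68.1] long ang -20.1 z [ 9. 22. 25.] 195
```

View pics/w4.png

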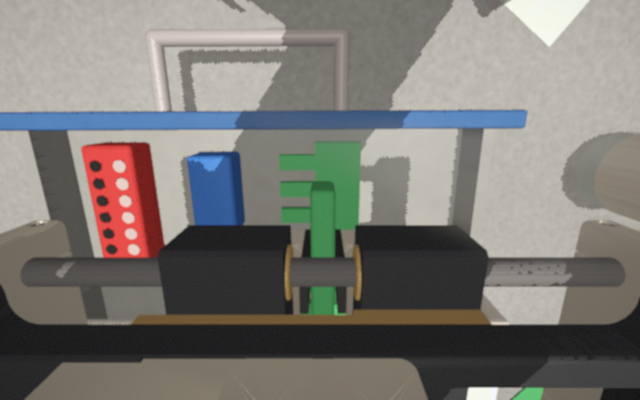

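Comb is held over its slot (325,220), with the rack (125,200) and mailer (215,190) in the drawer. Lowering it.

Emit:
jog_arm(targets=[[-0.05, -0.58, 0, 0, 1], [0, 0, -0.8, 0, 1], [0, 0, -0.9, 0, 1], [0, 0, -0.9, 0, 1], [0, 0, -0.9, 0, 1]])

```text
clock: 38.95
ee_pos: [593.1, -150.4, 70.8]
orientation: [-0.001, 0.447, 0.894, -0.0]
contact_force: [-0.9, 0.8, -0.5]
finger_gap: 0.133
grip_force: 30.0
```

Emit:
jog_arm(targets=[[0, 0, -0.7, 0, 1], [0, 0, -0.4, 0, 1], [0, 0, -0.12, 0, 1], [0, 0, 0, 0, 1], [0, 0, 0, 0, 0.4]])

```text
clock: 39.58
ee_pos: [594.0, -150.6, 48.6]
orientation: [0.001, 0.447, 0.894, 0.0]
contact_force: [0.2, 0.7, 0.1]
finger_gap: 0.197
grip_force: 0.0
```

Emit:
jog_arm(targets=[[0, 0, 0, 0, 0.4], [0, 0, 0.3, 0, 0.4], [0, 0, 1, 0, 0.4], [0, 0, 1, 0, 0.4], [0, 0, 1, 0, 0.4]])

```text
clock: 40.2
ee_pos: [593.7, -150.3, 115.1]
orientation: [0.0, 0.447, 0.895, 0.0]
contact_force: [-0.3, 0.4, -0.8]
finger_gap: 0.302
grip_force: 0.0
```

Emit:
jog_arm(targets=[[0, 0.3, 1, 0, 0.2], [-0.39, 0.96, 0.4, 0.29, 0], [-0.39, 0.96, 0, 0.29, 0], [-0.39, 0.96, 0, 0.29, 0], [-0.39, 0.96, 0, 0.29, 0]])

```text
clock: 40.83
ee_pos: [561.2, -66.1, 141.4]
orientation: [-0.001, 0.4, 0.916, -0.0]
contact_force: [0.9, 0.2, -0.1]
finger_gap: 0.501
grip_force: 0.0
```

Emit:
jog_arm(targets=[[-0.39, 0.96, 0, 0.29, 0], [-0.39, 0.96, 0, 0.29, 0], [-0.39, 0.96, 0, 0.29, 0], [-0.39, 0.96, 0, 0.29, 0], [-0.39, 0.96, 0, 0.29, 0]])

```text
clock: 41.45
ee_pos: [522.1, 29.7, 141.4]
orientation: [-0.0, 0.341, 0.94, -0.0]
contact_force: [0.9, 0.9, 0.1]
finger_gap: 0.5
grip_force: 0.0
```

Emit:
jog_arm(targets=[[-0.39, 0.96, 0, 0.29, 0], [-0.39, 0.96, 0, 0.29, 0], [-0.39, 0.96, 0, 0.29, 0], [-0.39, 0.96, 0, 0.29, 0], [-0.39, 0.96, 0, 0.29, 0]])

```text
clock: 42.08
ee_pos: [483.0, 125.5, 141.5]
orientation: [-0.0, 0.281, 0.96, -0.0]
contact_force: [0.9, 0.2, -0.0]
finger_gap: 0.502
grip_force: 0.0
```

Emit:
jog_arm(targets=[[-0.39, 0.96, 0, 0.29, 0], [-0.39, 0.96, 0, 0.29, 0], [-0.39, 0.96, 0, 0.29, 0], [-0.39, 0.96, 0, 0.29, 0], [-0.39, 0.96, 0, 0.29, 0]])

```text
clock: 42.7
ee_pos: [443.9, 221.2, 141.5]
orientation: [-0.0, 0.22, 0.975, -0.0]
contact_force: [-0.0, 0.3, 0.3]
finger_gap: 0.502
grip_force: 0.0
```

Emit:
jog_arm(targets=[[-0.39, 0.96, 0, 0.29, 0], [-0.39, 0.96, 0, 0.29, 0], [-0.39, 0.96, 0, 0.29, 0], [-0.39, 0.6, 0, 0.29, 0], [0, 0, 0, 0, 0]])

```text
clock: 43.32
ee_pos: [413.2, 290.5, 141.8]
orientation: [-0.0, 0.17, 0.985, -0.0]
contact_force: [-0.3, -1.0, 0.2]
finger_gap: 0.493
grip_force: 0.0
```

```bash
python3 - <<'E'
from h import *
tool(); items(['scraper','mailer','rack']);items(['rack','mailer','comb'],(400,720,-330,-50))
s=arm.snapshot('wrist'); P=pts(s); h=cv2.cvtColor(s['color'],cv2.COLOR_RGB2HSV)
m=(h[...,0]>6)&(h[...,0]<18)&(h[...,1]>150)&(P[...,2]<40)
Q=P[m]; print(len(Q), cv2.minAreaRect(Q[:,:2].astype(np.float32)))
E
```

```text
t 43.3 tcp [413.2 290.5 141.8] close ang 70.4 q [ 1.    0.18 -0.5  -0.   -0.9  -2.92] gap 43.4 grip 0.0 F [-0.3 -1.   0.2]
scraper c [431.3 288.3] size [22.2 31. ] long ang -19.2 z [11. 22. 26.] 107
mailer None
rack None
rack c [ 471.6 -245.5] size [ 45.6 118.5] long ang -52.7 z [42. 50. 53.] 644
mailer c [ 521.9 -181.4] size [33.8 59.9] long ang -53.1 z [47. 50. 53.] 299
comb c [ 592.9 -149.9] size [ 39.8 108.3] long ang -52.8 z [22. 26. 49.] 469
1538 ((411.3599548339844, 291.6017150878906), (19.252573013305664, 66.55697631835938), 70.82194519042969)
```

Emit:
jog_arm(targets=[[0, 0.1, -1, 0, 0], [0, 0, -1, 0, 0], [0, 0, -1, 0, 0], [0, 0, -1, 0, 0], [0, 0, -1, 0, 0]])

```text
clock: 44.1
ee_pos: [414.5, 291.4, 41.6]
orientation: [0.0, 0.172, 0.985, 0.0]
contact_force: [-0.7, -0.3, 0.4]
finger_gap: 0.499
grip_force: 0.0
```

Emit:
jog_arm(targets=[[0, 0, -0.6, 0, 0], [0, 0, -0.38, 0, 0], [0, 0, 0, 0, 0], [0, 0, 0, 0, 1], [0, 0, 0, 0, 1]])

```text
clock: 44.72
ee_pos: [414.4, 292.4, 23.1]
orientation: [0.0, 0.172, 0.985, 0.001]
contact_force: [-0.6, -0.6, -0.1]
finger_gap: 0.333
grip_force: 0.0
```

Emit:
jog_arm(targets=[[0, 0, 0, 0, 1], [0, 0, 0.3, 0, 1], [0, 0, 1, 0, 1], [0, 0, 1, 0, 1], [0, 0, 1, 0, 1]])

```text
clock: 45.35
ee_pos: [414.2, 291.9, 89.5]
orientation: [0.0, 0.172, 0.985, 0.0]
contact_force: [0.3, 0.0, 0.4]
finger_gap: 0.248
grip_force: 30.0
```

```bash
python3 - <<'E'
from h import *
tool()
s=arm.snapshot('wrist'); P=pts(s); h=cv2.cvtColor(s['color'],cv2.COLOR_RGB2HSV)
m=(h[...,0]>6)&(h[...,0]<18)&(h[...,1]>150)&(P[...,2]>20)
Q=P[m]; print(len(Q), cv2.minAreaRect(Q[:,:2].astype(np.float32)),np.percentile(Q[:,2],[5,50,95]))
E
```

```text
t 45.4 tcp [414.2 291.9  89.5] close ang 70.2 q [ 1.    0.25 -0.56 -0.   -0.77 -2.92] gap 21.8 grip 30.0 F [0.3 0.  0.4]
4410 ((406.5367126464844, 307.9896240234375), (65.14988708496094, 85.02623748779297), 14.662281036376953) [84.71101845 88.26538957 89.43875173]
```

Emit:
jog_arm(targets=[[0.2, -0.5, 1, 0, 1], [0.57, -0.95, 1, 0, 1], [0.57, -0.95, 0.6, -0.3, 1], [0.57, -0.95, 0, -0.36, 1], [0.57, -0.95, 0, -0.36, 1]])

```text
clock: 46.02
ee_pos: [464.1, 205.4, 140.9]
orientation: [0.0, 0.216, 0.976, 0.0]
contact_force: [0.3, -0.4, -0.5]
finger_gap: 0.249
grip_force: 30.0
```

Emit:
jog_arm(targets=[[0.57, -0.95, 0, -0.36, 1], [0.57, -0.95, 0, -0.36, 1], [0.57, -0.95, 0, -0.36, 1], [0.57, -0.95, 0, -0.36, 1], [0.57, -0.95, 0, -0.36, 1]])

```text
clock: 46.65
ee_pos: [521.0, 110.3, 140.6]
orientation: [-0.0, 0.292, 0.956, 0.0]
contact_force: [0.3, 0.9, -0.7]
finger_gap: 0.244
grip_force: 30.0
```

Emit:
jog_arm(targets=[[0.57, -0.95, 0, -0.36, 1], [0.57, -0.95, 0, -0.36, 1], [0.57, -0.95, 0, -0.36, 1], [0.57, -0.95, 0, -0.36, 1], [0.57, -0.95, 0, -0.36, 1]])

```text
clock: 47.28
ee_pos: [578.0, 15.3, 140.5]
orientation: [-0.0, 0.366, 0.931, -0.0]
contact_force: [-0.3, 0.0, -0.2]
finger_gap: 0.247
grip_force: 30.0
```

Emit:
jog_arm(targets=[[0.57, -0.95, 0, -0.36, 1], [0.57, -0.95, 0, -0.36, 1], [0.57, -0.95, 0, -0.36, 1], [0.57, -0.95, 0, -0.36, 1], [0.57, -0.95, 0, -0.36, 1]])

```text
clock: 47.9
ee_pos: [635.5, -80.1, 140.5]
orientation: [-0.0, 0.438, 0.899, -0.0]
contact_force: [0.3, 0.1, 0.0]
finger_gap: 0.249
grip_force: 30.0
```

Emit:
jog_arm(targets=[[0, 0, 0, 0, 1], [0, 0, 0, 0, 1]])

```text
clock: 48.15
ee_pos: [634.7, -79.3, 140.3]
orientation: [-0.0, 0.438, 0.899, -0.0]
contact_force: [-1.2, 0.1, -0.7]
finger_gap: 0.254
grip_force: 30.0
```

```bash
python3 - <<'E'
from h import *
tool(); s=arm.snapshot('wrist'); save(s,'w5')
E
```

```text
t 48.1 tcp [634.7 -79.3 140.3] close ang 38.1 q [ 0.18  0.38 -0.21 -0.   -0.98 -2.66] gap 22.3 grip 30.0 F [-1.2  0.1 -0.7]
```

View pics/w5.png

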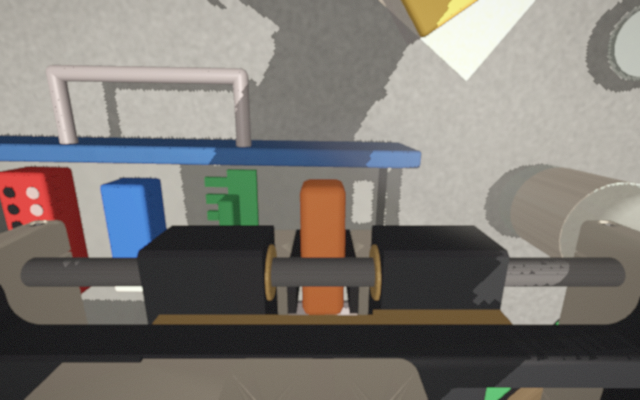

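Scraper held (322,240) above the free slot between comb and side wall. Lowering and releasing.

Emit:
jog_arm(targets=[[0.38, -0.4, 0, -0.22, 1], [0, 0, -0.8, 0, 1], [0, 0, -0.9, 0, 1], [0, 0, -0.9, 0, 1], [0, 0, -0.9, 0, 1]])

```text
clock: 48.82
ee_pos: [641.9, -86.9, 68.7]
orientation: [-0.001, 0.446, 0.895, -0.0]
contact_force: [0.2, 0.2, -0.7]
finger_gap: 0.248
grip_force: 30.0
```

Emit:
jog_arm(targets=[[0, 0, -0.8, 0, 1], [0, 0, -0.4, 0, 1], [0, 0, -0.08, 0, 1], [0, 0, 0, 0, 1], [0, 0, 0, 0, 0.25]])

```text
clock: 49.45
ee_pos: [643.0, -87.0, 45.8]
orientation: [0.001, 0.446, 0.895, 0.0]
contact_force: [0.5, -0.0, -0.0]
finger_gap: 0.313
grip_force: 0.0
```

Emit:
jog_arm(targets=[[0, 0, 0, 0, 0.25], [0, 0, 0.3, 0, 0.25], [0, 0, 1, 0, 0.25], [0, 0, 1, 0, 0.25], [0, 0, 1, 0, 0.25]])

```text
clock: 50.08
ee_pos: [642.6, -87.0, 112.2]
orientation: [0.0, 0.446, 0.895, 0.0]
contact_force: [-0.3, 0.4, 0.5]
finger_gap: 0.373
grip_force: 0.0
```

Emit:
jog_arm(targets=[[0, 0, 1, 0, 0.25], [-0.8, 0.2, 0.4, 0, 1], [-0.97, 0.22, 0, 0, 1], [-0.97, 0.22, 0, 0, 1], [-0.97, 0.22, 0, 0, 1]])

```text
clock: 50.7
ee_pos: [566.4, -69.6, 138.8]
orientation: [-0.0, 0.446, 0.895, -0.0]
contact_force: [0.3, 0.6, 0.4]
finger_gap: 0.024
grip_force: 0.0
```

Emit:
jog_arm(targets=[[-0.97, 0.22, 0, 0, 1], [-0.97, 0.22, 0, 0, 1], [-0.97, 0.22, 0, 0, 1], [-0.97, 0.22, 0, 0, 1], [-0.97, 0.22, 0, 0, 1]])

```text
clock: 51.32
ee_pos: [469.4, -47.8, 138.8]
orientation: [-0.0, 0.446, 0.895, -0.0]
contact_force: [-0.2, 0.3, -0.8]
finger_gap: 0.005
grip_force: 0.0
```

```bash
python3 - <<'E'
from h import *
tool(); items(['rack','mailer','comb','scraper'],(400,740,-330,-30))
s=arm.snapshot('scene'); save(s,'s2')
E
```

```text
t 51.3 tcp [469.4 -47.8 138.8] close ang 37.0 q [ 0.32  0.13 -0.57 -0.   -0.87 -2.81] gap 0.4 grip 0.0 F [-0.2  0.3 -0.8]
rack c [ 471.7 -245.7] size [ 45.1 119.1] long ang -53.2 z [41. 50. 53.] 642
mailer c [ 522.  -181.4] size [33.1 60.2] long ang -53.6 z [47. 50. 53.] 298
comb c [ 592.9 -149.9] size [ 39.8 108.4] long ang -52.8 z [22. 26. 49.] 469
scraper c [641.7 -83.6] size [23.  70.4] long ang -53.1 z [21. 41. 44.] 151
```

View pics/s2.png

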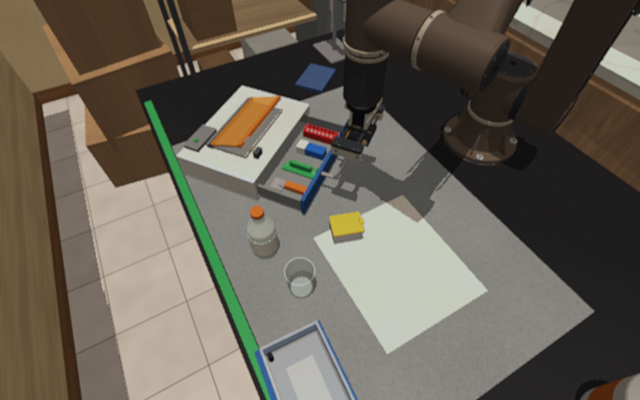

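All four pieces (320,132), (315,150), (300,168), (292,187) lie in the drawer. Lowering the closed fingers in front of the bar and pushing.

Emit:
jog_arm(targets=[[0, 0, -0.9, 0, 1], [0, 0, -1, 0, 1], [0, 0, -1, 0, 1], [0, 0, -0.9, 0, 1], [0, 0, 0, 0, 1]])

```text
clock: 52.05
ee_pos: [470.2, -48.1, 61.9]
orientation: [-0.001, 0.446, 0.895, -0.001]
contact_force: [0.4, 1.1, -0.2]
finger_gap: 0.003
grip_force: 0.0
```

Emit:
jog_arm(targets=[[0.3, -0.4, 0, 0, 1], [0.15, -0.2, 0, 0, 1], [0.15, -0.2, 0, 0, 1], [0.3, -0.4, 0, 0, 1], [0.3, -0.4, 0, 0, 1]])

```text
clock: 52.68
ee_pos: [495.9, -80.2, 63.2]
orientation: [0.0, 0.446, 0.895, 0.0]
contact_force: [-0.7, 2.1, 1.5]
finger_gap: 0.007
grip_force: 1.2
```

Emit:
jog_arm(targets=[[0.3, -0.4, 0, 0, 1], [0.3, -0.4, 0, 0, 1], [0.3, -0.4, 0, 0, 1], [0.3, -0.4, 0, 0, 1], [0.3, -0.4, 0, 0, 1]])

```text
clock: 53.3
ee_pos: [525.6, -120.3, 62.9]
orientation: [-0.0, 0.446, 0.895, 0.0]
contact_force: [0.4, 3.9, 0.2]
finger_gap: 0.006
grip_force: 1.2
```

```bash
python3 - <<'E'
from h import *
tool()
E
python3 u.py | grep -E "shell|panel"
```

```text
t 53.3 tcp [ 525.6 -120.3   62.9] close ang 37.0 q [ 0.14  0.33 -0.51 -0.   -0.73 -2.63] gap 0.6 grip 1.2 F [0.4 3.9 0.2]
shell ((683.12255859375, -332.2559509277344), (370.4271240234375, 261.28936767578125), 37.015254974365234) 86.6606634141582
panel ((562.92626953125, -173.89102172851562), (355.4920959472656, 12.413803100585938), 37.04489517211914) 73.61660544818517 351
```

Emit:
jog_arm(targets=[[0.3, -0.4, 0, 0, 1], [0.3, -0.4, 0, 0, 1], [0.3, -0.4, 0, 0, 1], [0.3, -0.4, 0, 0, 1], [0.3, -0.4, 0, 0, 1]])

```text
clock: 53.98
ee_pos: [555.4, -160.4, 62.8]
orientation: [-0.0, 0.446, 0.895, -0.0]
contact_force: [-1.2, 0.5, -0.7]
finger_gap: 0.006
grip_force: 1.3
```

Emit:
jog_arm(targets=[[0.15, -0.2, 0, 0, 1], [0.12, -0.16, 0, 0, 1], [0.09, -0.12, 0, 0, 1], [0.06, -0.08, 0, 0, 1], [0, 0, 0, 0, 1]])

```text
clock: 54.6
ee_pos: [563.5, -170.8, 62.9]
orientation: [-0.0, 0.446, 0.895, 0.0]
contact_force: [-0.3, 2.2, -0.8]
finger_gap: 0.004
grip_force: 1.5
```

```bash
python3 - <<'E'
from h import *
tool()
E
python3 u.py | grep -E "shell|panel"
```

```text
t 54.6 tcp [ 563.5 -170.8   62.9] close ang 37.0 q [ 0.04  0.4  -0.4  -0.   -0.77 -2.53] gap 0.3 grip 1.5 F [-0.3  2.2 -0.8]
shell ((683.6131591796875, -332.8973693847656), (370.4676208496094, 262.112060546875), 36.99614715576172) 86.893311606942
panel ((599.6172485351562, -225.03118896484375), (349.4034118652344, 12.435616493225098), 36.90382766723633) 73.65143252086057 287
```

Emit:
jog_arm(targets=[[0.06, -0.08, 0, 0, 1], [0.06, -0.08, 0, 0, 1], [0, 0, 0, 0, 1]])

```text
clock: 55.02
ee_pos: [563.6, -171.3, 62.8]
orientation: [-0.003, 0.446, 0.895, 0.001]
contact_force: [-10.8, 22.3, 10.7]
finger_gap: 0.002
grip_force: 11.9
```

Emit:
jog_arm(targets=[[0.06, -0.08, 0, 0, 1], [0, 0, 0, 0, 1]])

```text
clock: 55.28
ee_pos: [563.7, -171.5, 62.7]
orientation: [-0.004, 0.446, 0.895, 0.001]
contact_force: [-14.0, 32.3, 17.0]
finger_gap: 0.006
grip_force: 16.9
```

Drawer home, with force rising to about 35 N at the stop. Backing off, rising, then moving over the cover.

Emit:
jog_arm(targets=[[-0.3, 0.4, 0, 0, 1], [-0.3, 0.4, 0, 0, 1], [-0.3, 0.4, 0.5, 0, 1], [0, 0, 1, 0, 1], [0, 0, 1, 0, 1]])

```text
clock: 55.9
ee_pos: [549.2, -151.8, 114.2]
orientation: [0.0, 0.446, 0.895, -0.0]
contact_force: [-0.0, -0.6, -0.8]
finger_gap: 0.006
grip_force: 0.0
```

Emit:
jog_arm(targets=[[0, 0, 1, 0, 1], [0, 0, 1, 0, 1], [0, 0, 1, 0, 1], [0, 0, 1, 0, 1], [0.3, -0.4, 0.5, 0, 1]])

```text
clock: 56.52
ee_pos: [555.7, -160.0, 205.0]
orientation: [0.001, 0.446, 0.895, 0.0]
contact_force: [0.2, -0.3, -0.3]
finger_gap: 0.006
grip_force: 0.0
```

```bash
python3 - <<'E'
from h import *
tool()
s=arm.snapshot('top');P=pts(s);h=cv2.cvtColor(s['color'],cv2.COLOR_RGB2HSV)
m=(h[...,0]>8)&(h[...,0]<22)&(h[...,1]>180)&(P[...,1]<-200)&(P[...,2]>90)&(P[...,2]<150)
Q=P[m];print('cover',cv2.minAreaRect(Q[:,:2].astype(np.float32)),np.percentile(Q[:,2],[2,50,98]))
E
python3 u.py | grep -E "shell|panel"
```

```text
t 56.5 tcp [ 555.7 -160.   205. ] close ang 37.1 q [ 0.06  0.23 -0.27  0.   -1.07 -2.55] gap 0.5 grip 0.0 F [ 0.2 -0.3 -0.3]
cover ((708.8912353515625, -305.7647399902344), (159.7192840576172, 113.17362213134766), 36.396507263183594) [105.19382206 121.69531927 142.92969046]
shell ((683.7425537109375, -333.4662170410156), (371.2000427246094, 259.72296142578125), 37.47500228881836) 86.46975074193483
panel ((600.2049560546875, -224.88558959960938), (349.454833984375, 12.2554292678833), 36.91697311401367) 73.76398834144538 139
```

Emit:
jog_arm(targets=[[0.7, -0.95, 0, 0, 1], [0.7, -0.95, 0, 0, 1], [0.7, -0.95, 0, 0, 1], [0.7, -0.95, 0, 0, 1], [0.7, -0.95, 0, 0, 1]])

```text
clock: 57.25
ee_pos: [625.2, -255.6, 201.5]
orientation: [-0.001, 0.446, 0.895, -0.0]
contact_force: [0.5, -0.4, 0.1]
finger_gap: 0.003
grip_force: 0.0
```

Emit:
jog_arm(targets=[[0.7, -0.95, 0, 0, 1], [0.67, -0.95, -0.5, 0, 1], [0, 0, -0.7, 0, 1], [0, 0, -0.5, 0, 1], [0, 0, 0, 0, 1]])

```text
clock: 57.88
ee_pos: [651.7, -292.2, 167.5]
orientation: [-0.001, 0.446, 0.895, -0.0]
contact_force: [0.4, -0.7, 0.6]
finger_gap: 0.004
grip_force: 0.0
```

Emit:
jog_arm(targets=[[0, 0, -0.3, 0, 1], [0, 0, -0.3, 0, 1], [0, 0, -0.3, 0, 1], [0, 0, -0.3, 0, 1], [0, 0, 0, 0, 1]])

```text
clock: 58.5
ee_pos: [652.5, -292.8, 144.3]
orientation: [-0.0, 0.446, 0.895, -0.0]
contact_force: [0.0, -0.4, 1.0]
finger_gap: 0.004
grip_force: 0.2
```

Emit:
jog_arm(targets=[[0, 0, -0.25, 0, 1], [0, 0, -0.25, 0, 1], [0, 0, -0.25, 0, 1], [0, 0, 0, 0, 1]])

```text
clock: 59.0
ee_pos: [652.5, -292.7, 129.6]
orientation: [-0.0, 0.446, 0.895, -0.0]
contact_force: [0.8, 0.1, -0.4]
finger_gap: 0.005
grip_force: 0.0
```

Emit:
jog_arm(targets=[[0, 0, -0.15, 0, 1], [0, 0, -0.1, 0, 1], [0, 0, 0, 0, 1]])

```text
clock: 59.38
ee_pos: [652.5, -292.9, 124.5]
orientation: [-0.0, 0.446, 0.895, -0.0]
contact_force: [0.3, -0.1, 0.2]
finger_gap: 0.003
grip_force: 0.0
```

Emit:
jog_arm(targets=[[0, 0, -0.1, 0, 1], [0, 0, -0.1, 0, 1], [0, 0, 0, 0, 1]])

```text
clock: 59.75
ee_pos: [652.7, -292.9, 124.1]
orientation: [0.001, 0.446, 0.895, -0.0]
contact_force: [-6.3, 4.3, 18.5]
finger_gap: 0.001
grip_force: 9.0
```

```bash
python3 - <<'E'
from h import *
tool()
s=arm.snapshot('scene'); cv2.imwrite('pics/s3.png',cv2.resize(s['color'][40:240,120:400],None,fx=2.8,fy=2.8)[:,:,::-1])
E
```

```text
t 59.8 tcp [ 652.7 -292.9  124.1] close ang 37.1 q [-0.15  0.51 -0.04  0.   -1.02 -2.35] gap 0.0 grip 9.0 F [-6.3  4.3 18.5]
```

View pics/s3.png

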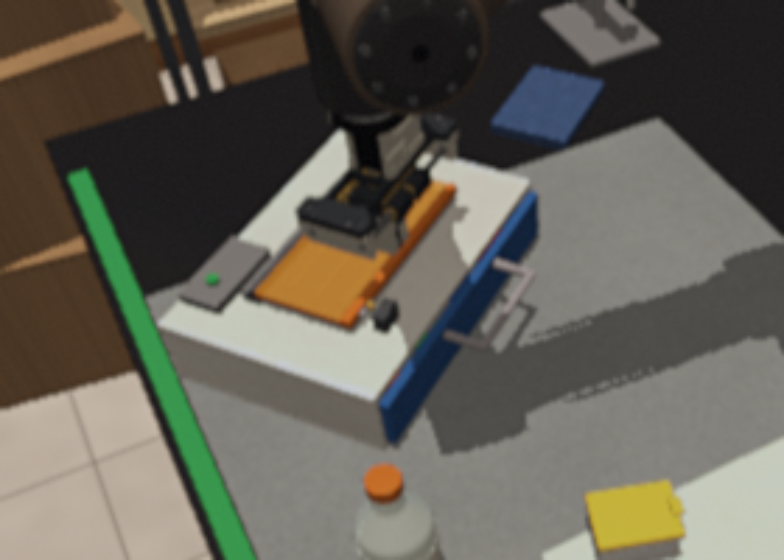

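The cover (340,270) looks flat and the drawer shut. One small extra press, then retreat and check.

Emit:
jog_arm(targets=[[0, 0, -0.08, 0, 1], [0, 0, 0, 0, 1], [0, 0, 0.5, 0, 1], [0, 0, 1, 0, 1], [0, 0, 1, 0, 1]])

```text
clock: 60.42
ee_pos: [652.5, -292.9, 169.5]
orientation: [-0.0, 0.446, 0.895, -0.0]
contact_force: [-0.5, -0.1, 0.1]
finger_gap: 0.006
grip_force: 0.0
```

Emit:
jog_arm(targets=[[-0.6, 0.8, 1, 0, 1], [-0.6, 0.8, 0.5, 0, 1], [-0.6, 0.9, 0, 0, 1], [-0.6, 0.9, 0, 0, 1], [-0.6, 0.9, 0, 0, 1]])

```text
clock: 61.05
ee_pos: [591.6, -205.8, 198.9]
orientation: [-0.0, 0.446, 0.895, -0.0]
contact_force: [0.4, -0.9, 0.5]
finger_gap: 0.005
grip_force: 0.0
```

Emit:
jog_arm(targets=[[-0.6, 0.9, 0, 0, 1], [-0.6, 0.9, 0, 0, 1], [-0.6, 0.9, 0, 0, 1], [-0.3, 0.9, 0, 0, 1], [0, 0, 0, 0, 1]])

```text
clock: 61.68
ee_pos: [550.4, -133.4, 199.7]
orientation: [0.0, 0.445, 0.895, 0.0]
contact_force: [-0.5, -0.3, 0.1]
finger_gap: 0.002
grip_force: 0.0
```

```bash
python3 - <<'E'
from h import *
tool()
s=arm.snapshot('top');save(s,'t9');P=pts(s);h=cv2.cvtColor(s['color'],cv2.COLOR_RGB2HSV)
m=(h[...,0]>8)&(h[...,0]<22)&(h[...,1]>180)&(P[...,1]<-200)&(P[...,2]>80)&(P[...,2]<160)
Q=P[m];print('cover',cv2.minAreaRect(Q[:,:2].astype(np.float32)),np.percentile(Q[:,2],[2,50,98]))
print(arm.find_in('top','tipbox')[:1])
E
python3 u.py | grep -E "shell|panel"
```

```text
t 61.7 tcp [ 550.4 -133.4  199.7] close ang 37.1 q [ 0.11  0.22 -0.3  -0.   -1.06 -2.6 ] gap 0.1 grip 0.0 F [-0.5 -0.3  0.1]
cover ((677.2479858398438, -325.87518310546875), (233.166015625, 116.48043823242188), 37.21730422973633) [101.63968754 105.03098607 108.26943959]
[]
shell ((683.3292236328125, -332.94805908203125), (371.0566711425781, 261.35064697265625), 37.02885437011719) 86.75410931301815
panel ((598.513427734375, -225.287353515625), (347.8388366699219, 11.503158569335938), 37.052391052246094) 73.93652824768924 184
```

View pics/t9.png

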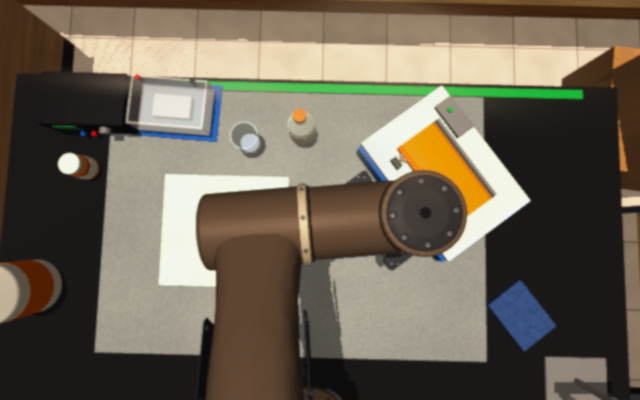

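The cover (450,160) is flat at z 105 with nothing pressing on it, and the drawer is shut. Handing in.

```bash
python3 -c "
from plant import arm
print(arm.sign_off())"
```

```text
the job is handed in; nothing more can be done
None
```

I handed the job in at about 62 s: the comb, rack, scraper and mailer (no block was out) are in the drawer, it is pushed home to its stop, and the cover was then pressed flat and stayed down; no verdict came back.

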